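Close up the rocket tube sections in the alignment cradle

ROBOT

A 7-joint arm with a two-finger parallel gripper is mounted at the origin on the work surface. World frame = base frame: x ahead of the robot, y to its left, z up, the work surface at z = 0. Lengths are in m, angles in rad, forces in N, time in s.
With the tool pointing down it reaches from about 0.4 to 0.875 m from the base axis. Payload 4.4 kg.
Tool frame: the origin (TCP) lies at the very end of the fingers, on their centre line; the grasp point (between the pads) lies 19 mm behind it; z points along the fingers, y is the line along which they close (so a half turn about z gives the same grasp; the last joint's range is limited). The gripper opens to 85 mm and grips with 20 to 120 N. Pads are 22 mm wide; open, the fingers measure 114 mm over their backs; the gripper's body (76 mm by 85 mm) begins 54 mm behind the grasp point. The pads swing forward as they close: fully open they stand 13 mm farther back than shut.
Start: joints at [1.114, 0.628, 0.038, 1.517, -0.027, 0.996, -0.02], TCP at [0.248, -0.601, 0.231] pointing down, gripper open.
Joint ranges: [-3.06, 3.06], [-0.37, 2.12], [-1.25, 1.32], [0.18, 2.47], [-1.1, 4.24], [0.23, 1.98], [-2.94, 2.94]. Speed limits (rad/s): [2.57, 2.57, 3.14, 3.14, 3.14, 3.14, 3.14].

INTERFACE

Orientations are given as a rotation vector (axis times angle).
In Python, from plant import r gives the robot as it stands.
- The arm moves only by the tool move_arm, never from a script. Its argument "plan" is a list of rows, each a list of 7 numbers: the turn, a rotation vector about the tool's x, y, z normalised to -1 to 1, where 1 is pi rad, then the shift along the tool's x, y, z normalised to -1 to 1, where 1 is 1000 mm, then the opening, from -1 (shut) to 1 (fully open). A call has 1 to 12 rows; each row is the pose to reach, as a shift and turn from the pose commanded when the call began, along the tool's axes at that moment, turning the shorter way round; what a row does not reach only later rows make up. A row lasts 1/8 s, in which the tool goes at most 62.5 mm and 10.7 degrees, less where a joint would pass 70% of its speed; a pose out of reach is approached as far as the arm can. A call with a number of a shift or a turn outside -1 to 1 is refused whole. A call with a gripper value outside its range is refused whole. The fingers move at their own pace and stop on an object; the grip force is fixed at half the most. Time passes only in rows, so rows that repeat a pose let the fingers close. It gives the time, the measured TCP pose, the force, the opening and the grip force at its end, in the units of the state.
- r.sense(): the state, without advancing time (a new reading comes with each control period).
- r.get_image(name): name is "scene" or "top"; returns a dict with "color" (480x640x3 uint8, blue, green, red), "range_z" (480x640 float32, m along the optical axis (not along the pixel's ray), 0 where there is no reading), "K" (3x3 intrinsics, pixels), "rvec" (rotation vector, rad) and "tvec" (3), from world to camera coordinates, as OpenCV has them. Camera axes: x right, y down, z forward; pixel columns grow to the right and rows downward; lengths in m; the calibration is good to about 2 mm. A picture is of the moment at which its call begins.
- r.finish_job(): hands the job in; it is judged then, once.
Trained networks look in the newest picture that a camera, given by its name, has taken for a name from the list of things; names that differ only in an ending like _2 or _b are one class to them, and where a whole thing is asked for, a point or a joint stands for the part that bears it (a point fixed in the world has none). Each returns a list of dicts, best first, with "confidence" (0 to 1); they miss things now and then, are a little off and sometimes report something else, mostly with a low value. They report only what shows in the picture. A call takes as long as a camera call. They do not tell look-alikes from the thing itself.
- r.look_for(camera, label): "rect" ([left, top, right, bottom] in pixels, round what is visible of it).
The state is a dict: "clock": time; "joint_pos": joint angles; "qvel": joint speeds; "joint_efforts": joint torques, N m; "tool_pos": TCP position; "orientation": TCP orientation; "force": force on the tool from outside, world axes, zero at the start; "ft_torque": the same for the moment, N m; "opening": finger opening in m; "grip_force": force on a finger pad.
Only numpy, scipy, OpenCV 4.12 (cv2) and the standard library are available. Lean on these libraries where they do the work, as an engineer would, in place of code of your own. Each camera call takes 0.05 s, during which the arm holds its last target. There are 200 camera calls.

TASK

Three card tube sections lie end to end in the V of the aluminium alignment cradle, ready for gluing. With the fingertips, gently push the free end of the row so that all three slide together as one train until the front one is up against the end plate and every joint is closed; the card crushes, so do not grip the sections or lift them out of the V. Then push the keeper bar round until it lies right across the trough behind the row, against its stop, again without gripping it; take the hand away and leave everything else on the bench where it is.

Things in the scene. Friction and masses are not known exactly. Their poses are not given: they have to be found in the camera images.
- cradle: Alignment cradle, fixed: an aluminium angle, 348 mm long, lying as an open V trough (sides at 45 degrees) on a plywood base 130 x 385 mm. Origin: centre of the base's underside, on the bench. y runs along the trough: end plate at the -y end, +y end open. z up; its -x side is nearer the robot. V bottom 30 mm above the bench; upper edges 65 mm up, 71 mm apart. Place and heading vary.
- end_plate (a point): Point where the tube axis meets the inner face of the upright end plate (112 mm wide, 10 mm thick, top 120 mm above the bench): 165 mm from the cradle's origin towards its -y, 77 mm above the bench. Axes as the cradle's. The front section ends up against this face.
- section_a: Front section, nearest the end plate: a card tube 66 mm in diameter, 60 mm long, both ends closed by flush plywood discs, lying in the V. Origin at mid-length on its axis, 77 mm above the bench; y is the tube axis. About 90 g. At the start its front face is 60 to 105 mm from the end plate. It slides with dry friction and stays where left.
- section_b: The middle section: as section_a but 80 mm long, about 120 g, touching section_a.
- section_c: Rear section: as section_a but 50 mm long, about 75 g, touching section_b. Its rear face (away from the end plate, 25 mm from its origin) is the free end of the row, a flat closed disc to push on; with the row home it is 190 mm from the end plate. The whole row slides under a push of about 2 to 5 N.
- keeper (a joint): Angle of the keeper bar (rad) about its upright pivot, growing clockwise seen from above. 0: along the outside of the trough, pointing away from the end plate; 1.571: right across the trough, at its stop, its front face 3 mm behind a row that is home. Starts between -0.6 and -0.1 (swung outwards), needs about 1 N at the tip, stays where left. A row not yet home blocks it.
- pivot (a point): Pivot axis of the keeper, on a plywood post on the trough's robot side, at mid-height of the bar (73 mm above the bench): 51 mm from the cradle's origin towards its -x and 35 mm towards its +y. Axes as the cradle's.
- keeper_knob (a point): Middle of the black knob (14 mm across, 20 mm high) on top of the keeper bar near its free end, 92 mm from the pivot, 89 mm above the bench. The bar is aluminium, 14 mm wide, reaches 101 mm from the pivot and lies 67 to 79 mm above the bench; trough and posts below it end at 66 mm, but its stop (far side) is 80 mm high. Push the bar's side or the knob.
- ring_a: Bystander: a plywood ring lying flat, 66 mm across, 6 mm thick. Origin at the centre of its underside.
- ring_b: Bystander: another plywood ring, the same.
- bare_tube: Bystander: an open card tube standing upright, 66 mm across, 75 mm high, near the cradle on the robot's side. Origin at the centre of its underside.
- tape_roll: Bystander: a roll of masking tape lying flat, 96 mm across, 25 mm high. Origin at the centre of its underside.
- fin: Bystander: a flat plywood rocket fin, 120 x 70 x 5 mm. Origin on its underside.
- glue_bottle: Bystander: a glue bottle standing upright, 54 mm across, 150 mm high. Origin at the centre of its underside.
- nose_cone: Bystander: a grey pointed nose cone standing on its base, 66 mm across, 131 mm high. Origin at the centre of its underside.
- screwdriver: Bystander: a screwdriver lying on the bench. Origin on its underside.
Things that resemble listed ones, but are neither listed nor needed, are in the scene too. Leave any green or turquoise look-alike of the section_a alone. What is shaped like the section_c but green is not meant.

How it is judged:
By the outcome, as a careful person would: the job done as asked, in the order asked, and still so for the second after the job is handed in, with the robot touching nothing.
It also fails if it takes over 48 s, if anything falls off the work surface, if the arm or the gripper's body presses on something with over 40 N, if the wrist force passes 120 N, or if a joint passes its speed limit or range.

## Working session

There is one attempt and no reset: what is moved stays moved. The work goes in short steps, Python scripts to look and compute and a tool call to move; the robot and the scene stay as the last step left them, time stands still between calls to the robot, and variables do not carry over. Pictures are saved under pics/ and viewed, at most 10 in all, crops included, and the job is handed in when it is done.

Besides the shell and the picture viewer there is one more tool, called after "Emit:" by a JSON object that holds its "name" and its "arguments". move_arm: Moves the arm, as the interface text tells. Its arguments: {"type":"object","properties":{"plan":{"type":"array","items":{"type":"array","items":{"type":"number","minimum":-1,"maximum":1}}}},"required":["plan"]}

```bash
mkdir -p pics; ls; python3 - <<'E'
from plant import r
import cv2
for n in("scene","top"):
    d=r.get_image(n); cv2.imwrite(f"pics/{n}0.png",d["color"])
    print(n,d["K"].tolist(),d["rvec"],d["tvec"])
    for l in("cradle","section_a","section_c","keeper","keeper_knob","bare_tube","glue_bottle","nose_cone"):
        print(l,[(round(x["confidence"],2),[int(v) for v in x["rect"]]) for x in r.look_for(n,l)[:5]])
print(r.sense())
E
```

```text
pics
scene [[542.9458125586228, 0.0, 316.9168854353008], [0.0, 542.9458125586228, 248.62892027184014], [0.0, 0.0, 1.0]] [ 1.68765247  2.00785744 -0.71779937] [ 0.10591084 -0.37991899  1.90279768]
cradle [(0.69, [254, 227, 398, 309]), (0.62, [308, 214, 332, 246])]
section_a [(0.96, [299, 243, 325, 269]), (0.84, [347, 340, 375, 372]), (0.78, [209, 257, 242, 288]), (0.76, [347, 254, 376, 282]), (0.74, [318, 250, 351, 277])]
section_c [(0.96, [299, 243, 325, 269]), (0.84, [347, 340, 375, 372]), (0.78, [209, 257, 242, 288]), (0.76, [347, 254, 376, 282]), (0.74, [318, 250, 351, 277])]
keeper [(0.52, [344, 238, 379, 252])]
keeper_knob [(0.76, [335, 238, 378, 253])]
bare_tube [(0.56, [310, 216, 330, 249])]
glue_bottle [(0.7, [447, 230, 472, 275])]
nose_cone [(0.76, [175, 201, 197, 241])]
top [[544.4314629822636, 0.0, 327.3847567681068], [0.0, 544.4314629822636, 243.00040194352135], [0.0, 0.0, 1.0]] [ 2.11243555 -2.15508538  0.21703937] [0.01575364 0.61501648 1.16750023]
cradle [(0.91, [235, 222, 405, 289])]
section_a [(0.97, [323, 235, 350, 268]), (0.9, [287, 234, 323, 265]), (0.84, [259, 34
[... 533 characters left out ...]
clock': 0.9, 'joint_pos': array([ 1.11421626,  0.62836869,  0.03851245,  1.51736595, -0.02697285,
        0.99629824, -0.020025  ]), 'qvel': array([ 0.00164505, -0.00074313,  0.00143241,  0.0010236 ,  0.00099528,
       -0.00023158, -0.00118841]), 'joint_efforts': array([ 6.45588152e-04, -5.63258171e+01,  1.22634038e+00, -1.93784863e+01,
        1.11232683e-02,  1.46183742e-03,  3.23028239e-06]), 'tool_pos': array([ 0.24761742, -0.60102707,  0.23134488]), 'orientation': array([3.08175472e+00, 6.09854413e-01, 3.88155439e-05]), 'force': array([ 0.14062395, -0.15400638, -0.57781126]), 'ft_torque': array([ 0.01114425, -0.02639381, -0.04223099]), 'grip_force': 0.0, 'opening': 0.08537873662758118}
```

```bash
python3 - <<'E'
import cv2
a=cv2.imread("pics/top0.png")
cv2.imwrite("pics/topcrop.png",cv2.resize(a[180:330,220:420],None,fx=4,fy=4,interpolation=cv2.INTER_CUBIC))
E
```

```text
(no output)
```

View pics/top0.png

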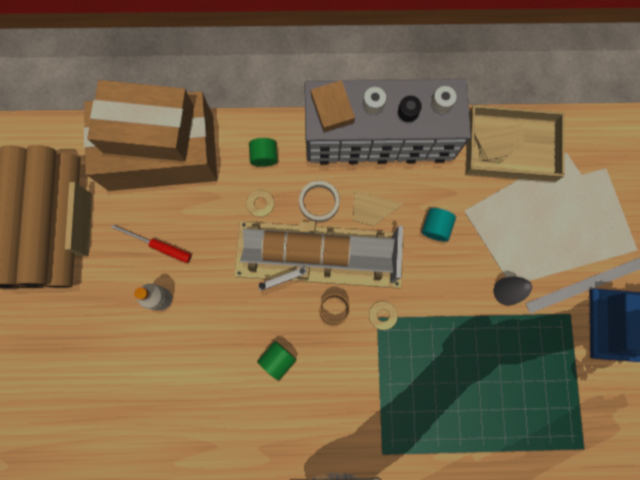

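View pics/scene0.png

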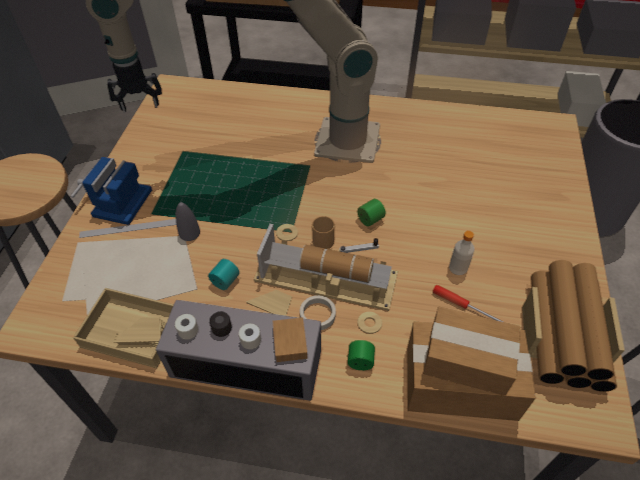

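View pics/topcrop.png

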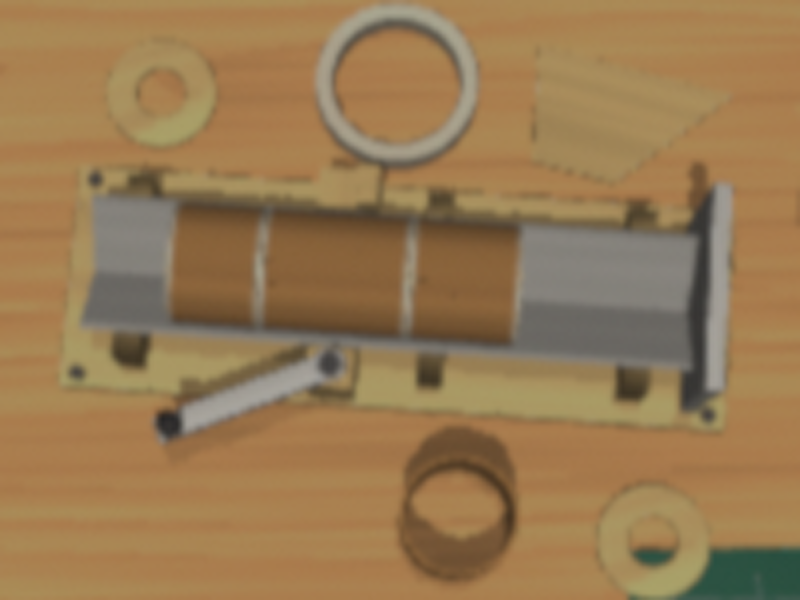

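```bash
cat > h.py <<'E'
import numpy as np,cv2
from plant import r
def bp(d,u,v,z):
    R=cv2.Rodrigues(d["rvec"])[0];c=-R.T@d["tvec"]
    w=R.T@np.linalg.inv(d["K"])@[u,v,1.]
    return c+w*(z-c[2])/w[2]
E
python3 - <<'E'
from h import *
d=r.get_image("top")
P=lambda u,v,z:bp(d,220+u/4,180+v/4,z)
for n,u,v,z in [("Tfar_open",92,197,.065),("Tnear_open",82,325,.065),("Tfar_pl",697,235,.065),("Tnear_pl",692,365,.065),
 ("plate_far",733,185,.12),("plate_near",722,390,.12),("base1",80,168,.012),("base2",62,385,.012),("base3",722,428,.012),
 ("knob",168,420,.099),("pivot",330,360,.08),("rear",172,262,.11),("front",521,285,.11),("tube",459,520,.075),("tubefoot",459,485,.0)]:
    print(n,P(u,v,z).round(4), round(float(d["range_z"][int(180+v/4),int(220+u/4)]),3))
E
```

```text
Tfar_open [0.6484 0.1917 0.065 ] 1.218
Tnear_open [0.5761 0.1967 0.065 ] 1.201
Tfar_pl [ 0.6206 -0.1464  0.065 ] 1.218
Tnear_pl [ 0.5473 -0.1404  0.065 ] 1.204
plate_far [ 0.637  -0.1589  0.12  ] 1.294
plate_near [ 0.5266 -0.1478  0.12  ] 1.146
base1 [0.6772 0.206  0.012 ] 1.274
base2 [0.5496 0.2154 0.012 ] 1.249
base3 [ 0.5174 -0.1636  0.012 ] 1.25
knob [0.5188 0.1458 0.099 ] 1.164
pivot [0.5519 0.0596 0.08  ] 1.183
rear [0.6024 0.1426 0.11  ] 0.0
front [ 0.5864 -0.044   0.11  ] 1.171
tube [ 0.464  -0.0089  0.075 ] 1.257
tubefoot [ 0.4886 -0.0118  0.    ] 1.258
```

Candidates (top view): the brown row at (263–350, 233–267), green tubes at (277,360) and (263,152), and a turquoise tube at (438,224). I choose the brown row in the trough, whose free end is the left disc at (263,246). The crop confirms this: end plate at (398,253), pivot (302,270), knob (262,285).

The cradle origin comes out at about (0.598, 0.021) with a heading of about -4.8°. The row has about 97 mm to travel and the keeper is at about -0.44 rad.

Emit:
{"name": "move_arm", "arguments": {"plan": [[0,0,-0.349,0.632,-0.582,0,-1],[0,0,-0.349,0.632,-0.582,0,-1],[0,0,-0.349,0.632,-0.582,0,-1],[0,0,-0.349,0.632,-0.582,0,-1],[0,0,-0.349,0.632,-0.582,0,-1],[0,0,-0.349,0.632,-0.582,0,-1],[0,0,-0.349,0.632,-0.582,0,-1],[0,0,-0.349,0.632,-0.582,0,-1],[0,0,-0.349,0.632,-0.582,0,-1],[0,0,-0.349,0.632,-0.582,0,-1],[0,0,-0.349,0.632,-0.582,0,-1],[0,0,-0.349,0.632,-0.582,0,-1]]}}

```text
clock: 2.45
tool_pos: [0.5652, 0.0806, 0.2316]
orientation: [2.312, 2.126, 0.001]
force: [0.6, -0.6, -0.3]
opening: 0.0
grip_force: 0.0
```

Emit:
{"name": "move_arm", "arguments": {"plan": [[0,0,0,0.103,0.038,0,-1],[0,0,0,0.103,0.038,0,-1],[0,0,0,0.103,0.038,0.05,-1],[0,0,0,0.103,0.038,0.1,-1],[0,0,0,0.103,0.038,0.14,-1],[0,0,0,0.103,0.038,0.165,-1],[0,0,0,0.103,0.038,0.165,-1]]}}

```text
clock: 3.32
tool_pos: [0.6092, 0.1777, 0.0643]
orientation: [-2.311, -2.126, 0.006]
force: [-0.6, -0.2, 0.1]
opening: 0.0003
grip_force: 0.0
```

```bash
python3 - <<'E'
from h import *
d=r.get_image("top"); cv2.imwrite("pics/t1.png",cv2.resize(d["color"][180:330,220:420],None,fx=4,fy=4,interpolation=cv2.INTER_CUBIC))
d=r.get_image("scene"); cv2.imwrite("pics/s1.png",cv2.resize(d["color"][160:320,240:420],None,fx=4,fy=3.75,interpolation=cv2.INTER_CUBIC))
print(r.sense()["tool_pos"],r.sense()["force"])
E
```

```text
[0.6113072  0.17866214 0.06709271] [0.38462006 0.12460171 0.4517096 ]
```

View pics/s1.png

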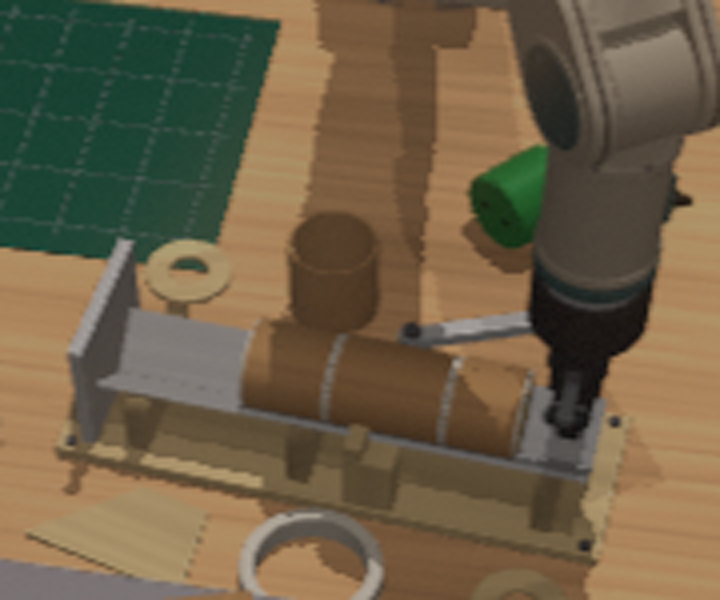

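The picture shows the closed fingers in the trough at (570,420), behind the row's free disc at (525,410). The keeper is swung out at (410,330). Now the gentle push.

Emit:
{"name": "move_arm", "arguments": {"plan": [[0,0,0,-0.01,0,0.007,-1],[0,0,0,-0.016,0,0.007,-1],[0,0,0,-0.02,0,0.007,-1],[0,0,0,-0.024,0,0.007,-1],[0,0,0,-0.028,0,0.007,-1],[0,0,0,-0.033,0,0.007,-1],[0,0,0,-0.039,0,0.007,-1],[0,0,0,-0.045,0,0.007,-1],[0,0,0,-0.051,0,0.007,-1],[0,0,0,-0.057,0,0.007,-1],[0,0,0,-0.063,0,0.007,-1],[0,0,0,-0.069,0,0.007,-1]]}}

```text
clock: 4.92
tool_pos: [0.6049, 0.1096, 0.0595]
orientation: [-2.312, -2.127, -0.001]
force: [-0.1, 4.6, 2.7]
opening: 0.0001
grip_force: 0.0
```

Emit:
{"name": "move_arm", "arguments": {"plan": [[0,0,0,-0.006,0,0,-1],[0,0,0,-0.012,0,0,-1],[0,0,0,-0.018,0,0,-1],[0,0,0,-0.024,0,0,-1],[0,0,0,-0.029,0,0,-1],[0,0,0,-0.033,0,0,-1],[0,0,0,-0.036,0,0,-1],[0,0,0,-0.038,0,0,-1],[0,0,0,-0.04,0,0,-1]]}}

```text
clock: 6.05
tool_pos: [0.6015, 0.0698, 0.0593]
orientation: [-2.312, -2.127, 0.0]
force: [-0.6, 5.2, 1.9]
opening: 0.0001
grip_force: 0.0
```

```bash
python3 - <<'E'
from h import *
d=r.get_image("top"); cv2.imwrite("pics/t2.png",cv2.resize(d["color"][180:330,220:420],None,fx=4,fy=4,interpolation=cv2.INTER_CUBIC))
d=r.get_image("scene"); cv2.imwrite("pics/s2.png",cv2.resize(d["color"][160:320,240:420],None,fx=4,fy=3.75,interpolation=cv2.INTER_CUBIC))
s=r.sense();p=s["tool_pos"]-[.598,.021,0];print(s["tool_pos"],s["force"],"local y",p[:2]@[.0837,.9965],"x",p[:2]@[.9965,-.0837])
E
```

```text
[0.60148951 0.06927824 0.05925938] [0.05021195 3.96404049 1.17308278] local y 0.048401341324641044 x -0.0005635872797746877
```

View pics/s2.png

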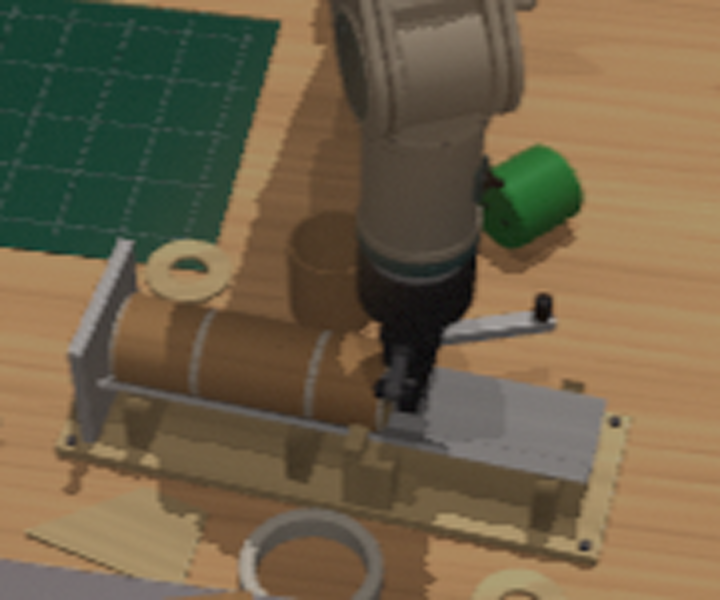

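The row has moved together, with its front at (115,340) and a gap of about 1 cm to the plate. I'll continue in small steps and watch the force.

Emit:
{"name": "move_arm", "arguments": {"plan": [[0,0,0,-0.002,0,0,-1],[0,0,0,-0.004,0,0,-1],[0,0,0,-0.006,0,0,-1],[0,0,0,-0.007,0,0,-1],[0,0,0,-0.008,0,0,-1]]}}

```text
clock: 6.78
tool_pos: [0.6009, 0.0616, 0.0593]
orientation: [2.312, 2.127, -0.0]
force: [-0.6, 2.9, 1.0]
opening: -0.0003
grip_force: 0.0
```

Emit:
{"name": "move_arm", "arguments": {"plan": [[0,0,0,-0.001,0,0,-1],[0,0,0,-0.002,0,0,-1]]}}

```text
clock: 7.02
tool_pos: [0.6009, 0.0611, 0.0593]
orientation: [-2.311, -2.127, -0.002]
force: [-0.5, 7.4, -0.2]
opening: -0.0001
grip_force: 0.0
```

Emit:
{"name": "move_arm", "arguments": {"plan": [[0,0,0,-0.001,0,0,-1],[0,0,0,-0.002,0,0,-1]]}}

```text
clock: 7.28
tool_pos: [0.6009, 0.0611, 0.0594]
orientation: [-2.309, -2.127, -0.006]
force: [-0.8, 11.1, 0.7]
opening: -0.0001
grip_force: 0.0
```

Contact with the plate: the force is rising and the tool has stopped at y=0.0611. Back off, lift, and go round to the outside of the keeper.

Emit:
{"name": "move_arm", "arguments": {"plan": [[0,0,0,0.006,0,0,-1],[0,0,0,0.034,0,0,-1],[0,0,0,0.034,0,-0.05,-1],[0,0,0,0.04,0,-0.09,-1],[0,0,0,0.045,-0.06,-0.09,-1],[0,0,0,0.045,-0.12,-0.09,-1],[0,0,0,0.045,-0.128,-0.09,-1],[0,0,0,0.045,-0.128,-0.09,-1]]}}

```text
clock: 8.28
tool_pos: [0.4773, 0.1121, 0.1496]
orientation: [2.312, 2.125, -0.001]
force: [1.4, -0.0, -0.2]
opening: -0.0001
grip_force: 0.0
```

```bash
python3 - <<'E'
from h import *
d=r.get_image("top"); cv2.imwrite("pics/t3.png",cv2.resize(d["color"][180:330,220:420],None,fx=4,fy=4,interpolation=cv2.INTER_CUBIC))
d=r.get_image("scene"); cv2.imwrite("pics/s3.png",cv2.resize(d["color"][160:320,240:420],None,fx=4,fy=3.75,interpolation=cv2.INTER_CUBIC))
s=r.sense();p=s["tool_pos"]-[.598,.021,0];print(s["tool_pos"],s["force"],"local y",p[:2]@[.0837,.9965],"x",p[:2]@[.9965,-.0837])
E
```

```text
[0.47876953 0.11262865 0.14945659] [ 0.50362238  0.22349123 -0.46913801] local y 0.08132835967320513 x -0.1264824774639884
```

View pics/s3.png

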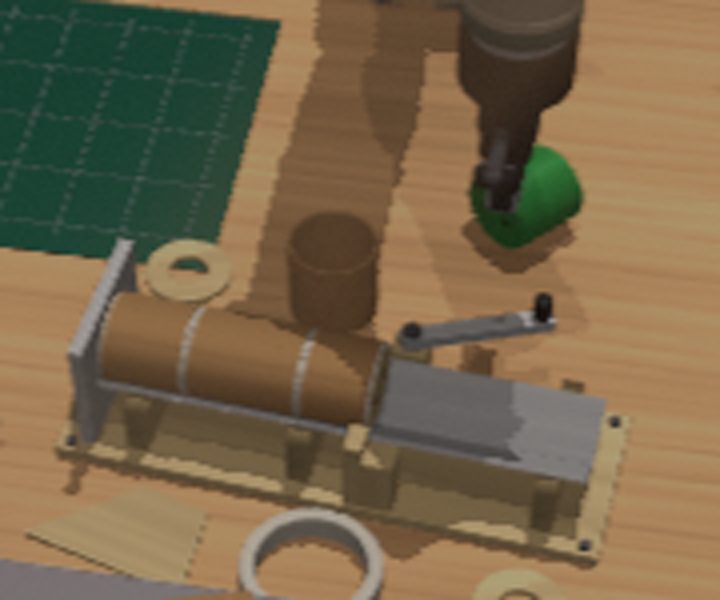

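The row is home: its front disc is at the plate (105,340) and the joints at (190,355) and (305,375) are closed. The knob is still at (543,305). Now I'll come down outside the bar and sweep it.

Emit:
{"name": "move_arm", "arguments": {"plan": [[0,0,0,0,0,0.05,-1],[0,0,0,0,0,0.078,-1],[0,0,0,0.002,0.01,0.078,-1],[0,0,0,0.004,0.02,0.078,-1],[0,0,0,0.009,0.031,0.078,-1],[0,0,0,0.015,0.042,0.078,-1],[0,0,0,0.022,0.054,0.078,-1],[0,0,0,0.025,0.066,0.078,-1],[0,0,0,0.026,0.078,0.078,-1]]}}

```text
clock: 9.5
tool_pos: [0.5574, 0.1319, 0.0723]
orientation: [2.312, 2.125, -0.002]
force: [-3.6, -5.2, 7.7]
opening: 0.0001
grip_force: 6.7
```

```bash
python3 - <<'E'
from h import *
d=r.get_image("scene"); cv2.imwrite("pics/s4.png",cv2.resize(d["color"][160:320,240:420],None,fx=4,fy=3.75,interpolation=cv2.INTER_CUBIC))
s=r.sense();p=s["tool_pos"]-[.598,.021,0];print(s["tool_pos"],s["force"],"local y",p[:2]@[.0837,.9965],"x",p[:2]@[.9965,-.0837])
E
```

```text
[0.5593484  0.13152859 0.07239555] [ 0.10054348 -2.185409    5.43066934] local y 0.10690659846212995 x -0.047767558809987454
```

View pics/s4.png

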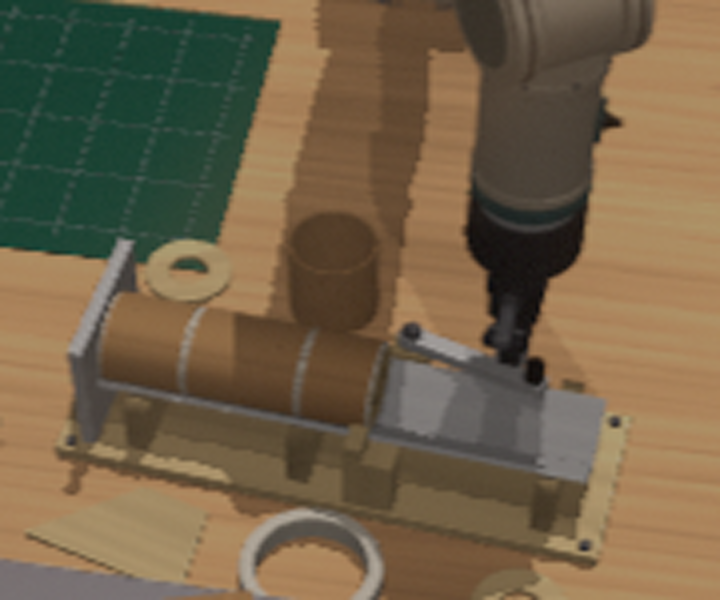

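The bar is being swept: the knob is at (535,370), with the finger just behind it at (512,355). Continuing round.

Emit:
{"name": "move_arm", "arguments": {"plan": [[0,0,0,0,0.007,0,-1],[0,0,0,-0.001,0.014,0,-1],[0,0,0,-0.003,0.02,0,-1],[0,0,0,-0.0055,0.027,0,-1],[0,0,0,-0.009,0.033,0,-1],[0,0,0,-0.013,0.039,0,-1],[0,0,0,-0.018,0.045,0,-1],[0,0,0,-0.024,0.05,0,-1],[0,0,0,-0.031,0.055,0,-1],[0,0,0,-0.038,0.058,0,-1]]}}

```text
clock: 10.8
tool_pos: [0.6118, 0.0896, 0.0713]
orientation: [2.312, 2.126, 0.001]
force: [-1.1, 0.4, 0.3]
opening: -0.0001
grip_force: 0.5
```

Emit:
{"name": "move_arm", "arguments": {"plan": [[0,0,0,-0.003,0.001,0,-1],[0,0,0,-0.006,0.002,0,-1],[0,0,0,-0.008,0.003,0,-1],[0,0,0,-0.01,0.003,0,-1]]}}

```text
clock: 11.3
tool_pos: [0.6137, 0.0799, 0.0714]
orientation: [2.312, 2.127, 0.001]
force: [1.1, 0.7, 0.1]
opening: -0.0001
grip_force: 0.5
```

```bash
python3 - <<'E'
from h import *
d=r.get_image("scene"); cv2.imwrite("pics/s5.png",cv2.resize(d["color"][160:320,240:420],None,fx=4,fy=3.75,interpolation=cv2.INTER_CUBIC))
s=r.sense();p=s["tool_pos"]-[.598,.021,0];print(s["tool_pos"],s["force"],"local y",p[:2]@[.0837,.9965],"x",p[:2]@[.9965,-.0837])
E
```

```text
[0.61373543 0.07951816 0.07137249] [-0.53229471  0.01552684 -0.11021113] local y 0.059630397558820006 x 0.010782385134082605
```

View pics/s5.png

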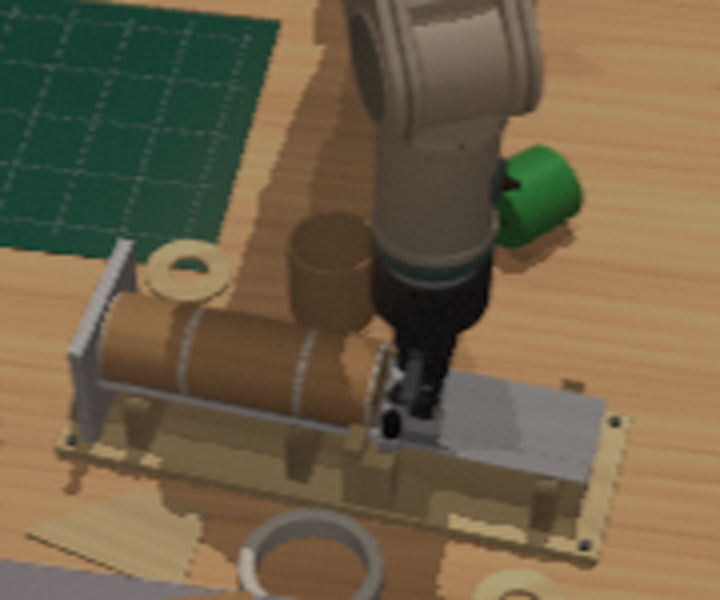

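The knob is at (390,425), almost across. I'll press on in small steps until the stop resists.

Emit:
{"name": "move_arm", "arguments": {"plan": [[0,0,0,-0.001,0,0,-1],[0,0,0,-0.002,0,0,-1],[0,0,0,-0.003,0,0,-1]]}}

```text
clock: 11.72
tool_pos: [0.6136, 0.0769, 0.0715]
orientation: [2.312, 2.126, 0.001]
force: [1.2, 1.3, -0.4]
opening: -0.0004
grip_force: 0.5
```

Emit:
{"name": "move_arm", "arguments": {"plan": [[0,0,0,-0.001,0,0,-1],[0,0,0,-0.002,0,0,-1]]}}

```text
clock: 11.98
tool_pos: [0.6132, 0.0748, 0.0715]
orientation: [2.312, 2.126, 0.001]
force: [1.0, 1.4, -0.0]
opening: -0.0
grip_force: 0.6
```

Emit:
{"name": "move_arm", "arguments": {"plan": [[0,0,0,-0.001,0,0,-1],[0,0,0,-0.002,0,0,-1]]}}

```text
clock: 12.22
tool_pos: [0.6132, 0.0744, 0.0715]
orientation: [-2.311, -2.127, -0.004]
force: [0.8, 5.2, -0.5]
opening: 0.0
grip_force: 2.8
```

Emit:
{"name": "move_arm", "arguments": {"plan": [[0,0,0,-0.001,0,0,-1],[0,0,0,-0.002,0,0,-1]]}}

```text
clock: 12.48
tool_pos: [0.6132, 0.0743, 0.0715]
orientation: [-2.309, -2.127, -0.007]
force: [2.8, 8.4, -0.8]
opening: -0.0
grip_force: 4.3
```

Emit:
{"name": "move_arm", "arguments": {"plan": [[0,0,0,0.006,0,0,-1],[0,0,0,0.04,0,0,-1],[0,0,0,0.05,0,-0.05,-1],[0,0,0,0.09,0,-0.11,-1],[0,0,0,0.15,-0.03,-0.16,-1],[0,0,0,0.2,-0.06,-0.18,-1],[0,0,0,0.25,-0.08,-0.18,-1],[0,0,0,0.25,-0.08,-0.18,-1]]}}

```text
clock: 13.48
tool_pos: [0.551, 0.3312, 0.2523]
orientation: [-2.304, -2.133, -0.001]
force: [0.4, -0.3, -0.9]
opening: 0.0002
grip_force: 0.0
```

```bash
python3 - <<'E'
from h import *
d=r.get_image("top"); a=cv2.resize(d["color"][205:305,225:415],None,fx=4,fy=3,interpolation=cv2.INTER_CUBIC)
d=r.get_image("scene"); b=cv2.resize(d["color"][215:315,240:430],None,fx=4,fy=3,interpolation=cv2.INTER_CUBIC)
cv2.imwrite("pics/f.png",np.vstack([a,b]));print(r.sense()["tool_pos"])
E
```

```text
[0.55244679 0.32831331 0.25131885]
```

View pics/f.png

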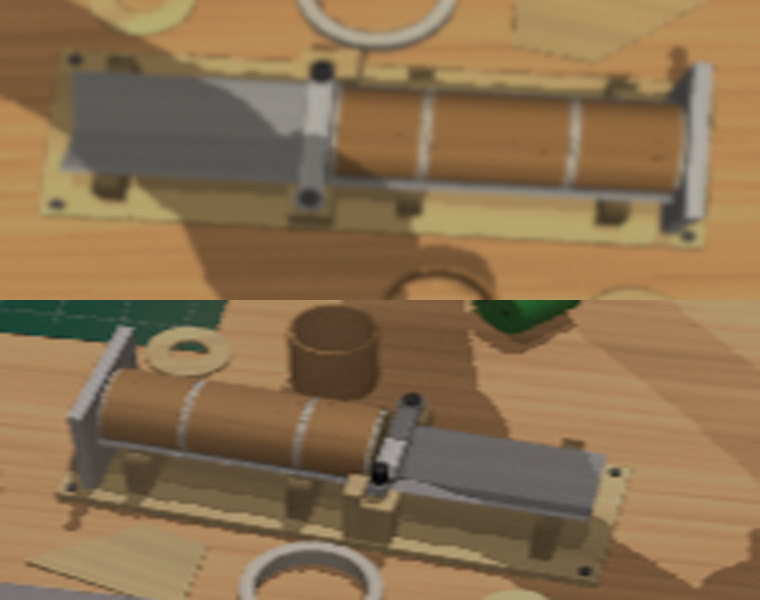

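The picture shows the row against the plate at (685,150), with closed joints at (425,135) and (573,145). The keeper lies square across the trough, from knob (322,70) to pivot (308,198), and the hand is clear. Handing in.

```bash
python3 -c "
from plant import r
print(r.finish_job())"
```

```text
the job is handed in; nothing more can be done
None
```

The job is handed in at about 14 s of the 48 s allowed: the three sections are against the end plate with the joints closed, the keeper lies across the trough against its stop, the hand is clear, and the arm touched nothing else on the bench.

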